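Lever open a test box and switch it on

TASK

Draw the blue-handled blade tool out of its grey sleeve by its blade, lay it on the bench and let go, then take it by its handle and, with its blade in the yellow notch (not with the fingers), lever up the orange cover of the white test box. Swing the cover back until it stands upright or beyond, and flip the red toggle inside fully over from off (towards the notch) to on (towards the hinge). Leave the tool lying flat on the bench, and do not disturb the jar, the charger or the screwdriver.

Things in the scene. Friction and masses are not known exactly. Their poses are not given: they have to be found in the camera images.
- tool: blade tool, 60 g. Blue handle 80 long (x) x 18 wide x 14 high; steel blade 45 x 14 wide x 3 thick on its +x end, blade mid-plane 9.5 above the handle's underside. Origin: centre of the handle's underside; +x to the blade tip, z up. At the start the handle is inside the sleeve and only about 43 of blade sticks out, mid-plane 19.5 above the bench
- tool_grip (a point): centre of the tool's handle (7 above its underside)
- tool_tip (a point): end of the tool's blade, 85 ahead of the handle's centre
- sleeve: fixed grey tunnel block 90 long (x) x 44 wide x 34 high, origin at the centre of its underside on the bench; open at its +x end only; bore 28 wide x 19 high, its floor 10 above the bench, 84 deep. The tool is drawn out along its +x
- case: fixed white test box 150 (x) x 130 (y) x 75 high without the cover, origin at the centre of its underside on the bench, walls 6 thick. The notch is in its -x wall, the cover's hinge along its +x top edge. Inside, a deck 30 above the bench carries the toggle at the middle (x = y = 0)
- case_notch (a point): middle of the notch at the box's outer -x face: an opening 36 wide (box y) x 8 high between a yellow sill, 67 above the bench, and the cover's underside, 75 above the bench; the sill is 6 thick, behind it the box is hollow
- case_hinge (a point): middle of the cover's hinge line, 75 above the bench, at the box's +x face
- cover_edge (a point): middle of the cover's free edge at its underside, 150 from the hinge line
- cover (a joint): opening angle of the orange cover (150 x 130 x 8 mm, 120 g, no handle): 0 shut, 1.57 upright, stop at 1.8; a stiff hinge, it stays where it is left
- toggle (a joint): angle of the red toggle: 0 off (leaning 0.5 rad from vertical towards the box's -x, the notch side), 1.0 on (leaning 0.5 rad towards +x); it stays where it is left. Pivot at the box's centre, 34 above the bench; axis along box y
- toggle_tip (a point): centre of the toggle's round end; the toggle is a round bar 10 thick, 34 long from pivot to here
- jar: jar of small parts with a blue cap, 60 across, 75 high, bystander, origin under its centre
- charger: black charger 55 x 45 x 30 high with two pins, bystander, origin under its centre
- screwdriver: yellow-handled screwdriver lying on the bench, about 200 long, bystander

How it is judged:
By the outcome, as a careful person would: the job done as asked, in the order asked, and still so for the second after the job is handed in, with the robot touching nothing.
It also fails if it takes over 67 s, if anything falls off the work surface, if the arm or the gripper's body presses on something with over 40 N, if the wrist force passes 120 N, or if a joint passes its speed limit or range.

ROBOT

A 7-joint arm with a two-finger parallel gripper is mounted at the origin on the work surface. World frame = base frame: x ahead of the robot, y to its left, z up, the work surface at z = 0. Lengths are in m, angles in rad, forces in N, time in s.
With the tool pointing down it reaches from about 0.425 to 0.875 m from the base axis. Payload 4.7 kg.
Tool frame: the origin (TCP) lies between the finger pads, 19 mm behind the fingertips; this is the grasp point; z points along the fingers, y is the line along which they close (so a half turn about z gives the same grasp; the last joint's range is limited). The gripper opens to 87 mm and grips with 3 to 60 N. Pads are 19 mm wide; open, the fingers measure 117 mm over their backs; the gripper's body (75 mm by 190 mm) begins 51 mm behind the grasp point.
Start: joints at [1.165, 0.321, -0.07, 1.45, 0.023, 1.371, -0.057], TCP at [0.265, -0.594, 0.241] pointing down, gripper open.
Joint ranges: [-2.86, 2.86], [-0.3, 2.09], [-1.38, 1.24], [0.06, 2.45], [-1.56, 4.7], [0.09, 2.05], [-2.69, 2.69]. Speed limits (rad/s): [2.57, 2.57, 3.14, 3.14, 3.14, 3.14, 3.14].

INTERFACE

Orientations are given as a unit quaternion [w, x, y, z].
In Python, from workcell import robot gives the robot as it stands.
- The arm moves only by the tool carry_out, never from a script. Its argument "targets" is one flat list of numbers, 5 for each row, row after row: the finger opening in mm, from 0 to 87, then the shift along the tool's x, y, z in mm, then the turn about the tool's z in rad. In form: [claw, x, y, z, spin, claw, x, y, z, spin, ...]. A call has 1 to 20 rows; each row shifts and turns the commanded pose from where the row before left it, along the tool's axes as they then stand; what a row does not reach is not made up. A row lasts 1/8 s, in which the tool goes at most 62.5 mm and 10.7 degrees, less where a joint would pass 70% of its speed; a pose out of reach is approached as far as the arm can. A call with a gripper value outside its range is refused whole. The fingers move at their own pace and stop on an object; "grip_force" is the grip in N (left out, the last holds). Time passes only in rows, so rows that do not move let the fingers close. It gives the time, the measured TCP pose, the force and the opening at its end, in the units of the state.
- robot.sense(): the state, without advancing time (a new reading comes with each control period).
- robot.snapshot(name): name is "scene" or "side" or "wrist"; returns the picture (400x640x3 uint8, red, green, blue); there is no depth.
- robot.calibration(name): a dict with "mtx" (3x3 intrinsics, pixels), "rvec" (rotation vector, rad) and "tvec" (3), from world to camera coordinates, as OpenCV has them. Camera axes: x right, y down, z forward; pixel columns grow to the right and rows downward; lengths in m; the calibration is good to about 2 mm. A picture is of the moment at which its call begins: read the wrist's pose just before it. calibration takes no time and is no camera call; for the wrist camera it gives the pose at the moment of the call.
- robot.close_job(): hands the job in, once; it reports no verdict.
The state is a dict: "time": time; "qpos": joint angles; "qvel": joint speeds; "joint_torque": joint torques, N m; "ee_pos": TCP position; "ee_rot": TCP orientation; "force": force on the tool from outside, world axes, zero at the start; "ft_torque": the same for the moment, N m; "opening": finger opening in m.
Only numpy, scipy, OpenCV 4.12 (cv2) and the standard library are available. Lean on these libraries where they do the work, as an engineer would, in place of code of your own. Each camera call takes 0.05 s, during which the arm holds its last target. There are 200 camera calls.

## Working session

There is one attempt and no reset: what is moved stays moved. The work goes in short steps, Python scripts to look and compute and a tool call to move; the robot and the scene stay as the last step left them, time stands still between calls to the robot, and variables do not carry over. Pictures are saved under pics/ and viewed, on a budget of 15 in all, crops included, one or two more only if the job needs it, and the job is handed in when it is done.

Besides the shell and the picture viewer there is one more tool, called after "Emit:" in YAML: its name, and indented under it one key for each argument. carry_out: Moves the arm, as the interface text tells. Its arguments: {"type":"object","properties":{"targets":{"type":"array","items":{"type":"number"}},"grip_force":{"type":"number"}},"required":["targets"]}

```bash
ls; mkdir -p pics; python3 - <<'E'
from workcell import robot
import cv2,numpy as np
s=robot.sense();print(s)
for n in("scene","side","wrist"):
    c=robot.calibration(n);print(n,c)
    im=robot.snapshot(n)
    cv2.imwrite(f"pics/{n}0.png",im[:,:,::-1])
E
```

```text
pics
{'time': 0.0, 'qpos': array([ 1.16511603,  0.32182735, -0.07008416,  1.45167962,  0.02257659,
        1.37078885, -0.05688191]), 'qvel': array([ 1.76298702e-04, -1.76910528e-03,  4.53249233e-04, -2.27867017e-03,
       -4.22889881e-04, -1.62908358e-05, -1.53361070e-03]), 'joint_torque': array([ 7.91195343e-04, -4.91285741e+01, -4.03295355e-01, -3.12532461e+01,
       -6.39463635e-02,  4.37443075e-02,  1.87061119e-04]), 'ee_pos': array([ 0.26466542, -0.59310877,  0.24015632]), 'ee_rot': array([-9.28592058e-04,  9.78048823e-01,  2.08373659e-01, -2.36418572e-04]), 'force': array([ 0.00982719, -0.02361011,  1.02771794]), 'ft_torque': array([ 0.04321532, -0.0317566 , -0.01620421]), 'opening': 0.08695468992288498}
scene {'mtx': array([[472.79960163,   0.        , 326.78656362],
       [  0.        , 472.79960163, 200.28279775],
       [  0.        ,   0.        ,   1.        ]]), 'rvec': array([ 2.10771121,  1.05155671, -0.48621899]), 'tvec': array([-0.34281672, -0.2311091 ,  1.5149007 ])}
side {'mtx': array([[450.13458152,   0.        , 314.91323042],
       [  0.        , 450.13458152, 203.26759084],
       [  0.        ,   0.        ,   1.        ]]), 'rvec': array([ 0.97575553, -2.35960544,  1.16225231]), 'tvec': array([0.41469298, 0.29494916, 0.85582235])}
wrist {'mtx': array([[337.96540684,   0.        , 322.16488669],
       [  0.        , 337.96540684, 201.47893302],
       [  0.        ,   0.        ,   1.        ]]), 'rvec': array([-2.41143558,  1.5640468 ,  0.24512115]), 'tvec': array([-0.64839665, -0.03812185,  0.3908657 ])}
```

View pics/scene0.png

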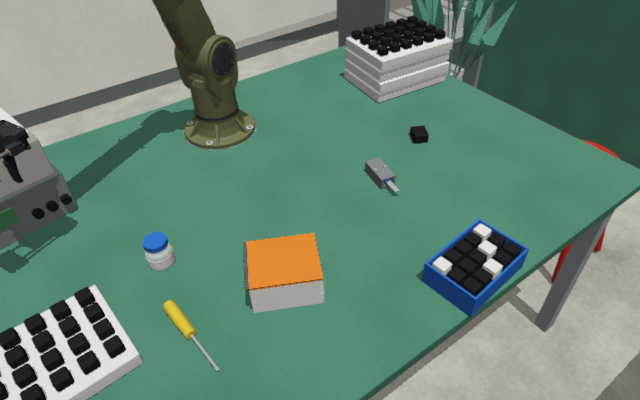

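View pics/side0.png

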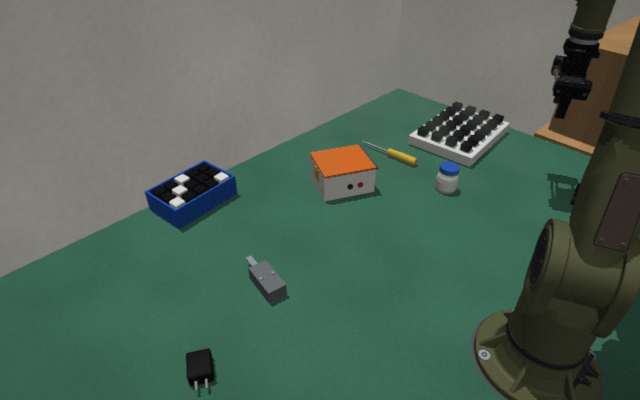

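The scene view shows the sleeve at about (380,172) with the blade tip at (397,191), the box at (285,270), the jar at (158,250) and the screwdriver at (190,335). In the side view the yellow notch is at (318,172), on the box face towards the sleeve. I'll measure these next.

```bash
cat > h.py <<'E'
import cv2,numpy as np
from workcell import robot
from scipy.spatial.transform import Rotation as Ro
def ray(c,px):
    p=cv2.undistortPoints(np.array(px,float).reshape(-1,1,2),c["mtx"],None).reshape(-1,2)
    R=cv2.Rodrigues(c["rvec"])[0]; o=-R.T@c["tvec"]
    return o,np.c_[p,np.ones(len(p))]@R
def plane(c,px,z):
    o,d=ray(c,px); return o+d*((z-o[2])/d[:,2])[:,None]
def tri(c1,p1,c2,p2):
    A=[];b=[]
    for c,p in((c1,p1),(c2,p2)):
        o,d=ray(c,[p]);d=d[0]/np.linalg.norm(d[0]);M=np.eye(3)-np.outer(d,d);A.append(M);b.append(M@o)
    return np.linalg.lstsq(np.vstack(A),np.hstack(b),rcond=None)[0]
def proj(c,P): return cv2.projectPoints(np.array(P,float).reshape(-1,3),c["rvec"],c["tvec"],c["mtx"],None)[0].reshape(-1,2)
def hsv(im): return cv2.cvtColor(im,cv2.COLOR_RGB2HSV)
def big(m):
    cs=cv2.findContours(m.astype(np.uint8),cv2.RETR_EXTERNAL,cv2.CHAIN_APPROX_NONE)[0]
    return max(cs,key=cv2.contourArea)[:,0,:]
E
python3 - <<'E'
from h import *
for n in("scene","side"):
    im=cv2.imread(f"pics/{n}0.png")[:,:,::-1].copy(); c=robot.calibration(n);H=hsv(im)
    m=(H[...,0]>=3)&(H[...,0]<=19)&(H[...,1]>150)&(H[...,2]>120)
    if n=="side": m[:,500:]=0
    k=big(m)
    P=plane(c,k,0.083)[:,:2].astype(np.float32)
    print(n,"cover rect",cv2.minAreaRect(P*1000))
    # sleeve crop 
    x0,y0,x1,y1=(355,145,415,205) if n=="scene" else (235,245,300,310)
    cv2.imwrite(f"pics/sl_{n}.png",cv2.resize(im[y0:y1,x0:x1,::-1],None,fx=6.5,fy=6.5,interpolation=cv2.INTER_CUBIC))
a=cv2.imread("pics/sl_scene.png");b=cv2.imread("pics/sl_side.png");h=min(len(a),len(b))
cv2.imwrite("pics/sl.png",np.hstack([a[:h],b[:h]]));print(a.shape,b.shape)
E
```

```text
scene cover rect ((653.1520385742188, -171.2074432373047), (149.1919403076172, 132.85458374023438), 62.88697052001953)
side cover rect ((646.4564819335938, -167.7756805419922), (150.3492889404297, 129.74285888671875), 62.86246871948242)
(390, 390, 3) (422, 422, 3)
```

View pics/sl.png

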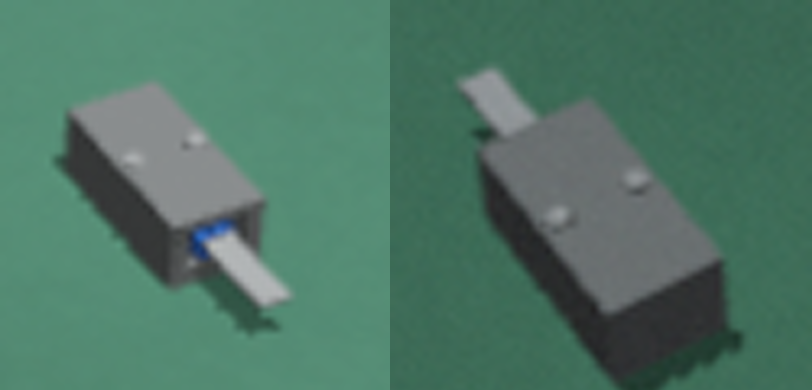

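The crops show the sleeve's top corners clearly in both views. The blade sticks out with its tip at scene crop (280,299) and side crop (476,75).

```bash
python3 - <<'E'
from h import *
cs=robot.calibration("scene");cd=robot.calibration("side")
# back-A, back-B, front-B, front-A ; tip A/B
S=np.array([(67,112),(155,84),(265,203),(175,228),(268,304),(292,293)])/6.5+[355,145]-.4
D=np.array([(608,312),(722,258),(592,100),(480,155),(460,82),(492,68)],float);D[:,0]-=390;D=D/6.5+[235,245]-.4
for lab,c,p in(("scene",cs,S),("side",cd,D)):
    P=plane(c,p[:4],.034);T=plane(c,p[4:],.021)
    print(lab,(P*1000).round(1)[:,:2].tolist(),(T*1000).round(1)[:,:2].tolist(),"ctr",P.mean(0).round(4),"rect",cv2.minAreaRect((P[:,:2]*1000).astype(np.float32)))
    t=T.mean(0);d=t-P.mean(0);print("tip-ctr",np.hypot(*d[:2]),np.degrees(np.arctan2(d[1],d[0])))
for n,c in(("scene",cs),("side",cd)):
    im=cv2.imread(f"pics/{n}0.png")[:,:,::-1].copy();H=hsv(im)
    m=(H[...,0]>100)&(H[...,0]<125)&(H[...,1]>150)&(H[...,2]>80)
    x0,x1=(130,190) if n=="scene" else (430,470)
    mm=np.zeros_like(m);mm[:,x0:x1]=m[:,x0:x1];ctr=big(mm).mean(0)
    print(n,"jar cap",plane(c,[ctr],.07)[0].round(3))
print("screwdriver",plane(cs,[(165,302),(192,334),(217,369)],.012).round(3)[:,:2].tolist())
print("charger",plane(cs,[(419,134)],.015).round(3))
print("blue box",plane(cs,[(425,265),(470,308),(527,245)],.05).round(3)[:,:2].tolist())
for i,(a,b) in enumerate(zip(S,D)): print(tri(cs,a,cd,b).round(4))
E
```

```text
scene [[452.8, 223.7], [460.8, 266.6], [550.0, 248.6], [539.5, 208.5]] [[587.2, 217.3], [588.1, 229.6]] ctr [0.5008 0.2368 0.034 ] rect ((501.52154541015625, 236.78115844726562), (43.639427185058594, 90.9451904296875), 79.41631317138672)
tip-ctr 0.08792906920867483 -8.76541566473279
side [[456.3, 267.8], [447.5, 226.4], [533.4, 209.4], [540.1, 253.3]] [[584.1, 228.8], [581.6, 216.3]] ctr [0.4943 0.2392 0.034 ] rect ((494.78643798828125, 239.66412353515625), (44.390953063964844, 87.52436828613281), 78.75471496582031)
tip-ctr 0.0900477858994159 -10.657632939191146
scene jar cap [ 0.426 -0.365  0.07 ]
side jar cap [ 0.419 -0.364  0.07 ]
screwdriver [[0.546, -0.405], [0.653, -0.392], [0.751, -0.387]]
charger [[0.428 0.461 0.015]]
blue box [[0.827, 0.077], [0.958, 0.069], [0.923, 0.3]]
[0.4523 0.2483 0.0226]
[0.4558 0.2447 0.0415]
[0.5434 0.2266 0.04  ]
[0.538  0.2341 0.0214]
[0.5855 0.224  0.0165]
[0.5856 0.2221 0.0227]
```

Emit:
carry_out:
  targets: [87, 38, -39, 0, 0, 87, 38, -39, 0, 0, 87, 38, -39, 0, 0, 87, 38, -39, 0, 0, 87, 38, -39, 0, 0, 87, 38, -39, 0, 0, 87, 38, -39, 0, 0, 87, 38, -39, 0, 0, 87, 38, -39, 0, 0, 87, 38, -39, 0, 0, 87, 38, -39, 0, 0, 87, 38, -39, 0, 0, 87, 38, -39, 0, 0, 87, 38, -39, 0, 0, 87, 38, -39, 0, 0, 87, 38, -39, 0, 0, 87, 0, 0, 0, -0.18, 87, 0, 0, 0, -0.18]
  grip_force: 40

```text
time: 2.4
ee_pos: [0.5654, 0.2253, 0.2405]
ee_rot: [-0.0, 0.923, 0.384, -0.001]
force: [0.3, 0.1, 0.1]
opening: 0.0871
```

Emit:
carry_out:
  targets: [87, 0, 0, 4, -0.18, 87, 0, 0, 4, -0.18, 87, 0, 0, 4, -0.18, 87, 0, 0, 4, -0.18, 87, 0, 0, 4, -0.18, 87, 0, 0, 4, -0.18, 87, 0, 0, 4, -0.18, 87, 0, 0, 4, -0.18, 87, 0, 0, 4, -0.18, 87, 0, 0, 4, -0.18, 87, 0, 0, 0, -0.18, 87, 0, 0, 0, -0.18, 87, 0, 0, 0, 0, 87, 0, 0, 0, 0]

```text
time: 4.15
ee_pos: [0.5657, 0.2239, 0.201]
ee_rot: [-0.0, 0.102, 0.995, -0.0]
force: [-0.1, 0.6, -0.6]
opening: 0.0871
```

```bash
cat >> h.py <<'E'
def yaw(s):
    x=Ro.from_quat(np.roll(s["ee_rot"],-1)).as_matrix()[:,0];return np.degrees(np.arctan2(x[1],x[0]))
def st():
    s=robot.sense();print("t%.2f"%s["time"],"pos",(s["ee_pos"]*1000).round(1),"yaw %.2f"%yaw(s),"F",s["force"].round(1),"open %.1f"%(s["opening"]*1000),"q7 %.2f"%s["qpos"][6]);return s
def go(P,y,s=None):
    "tool-axis mm (at present axes) to world P (m), and spin rad to yaw y deg"
    s=s or st();R=Ro.from_quat(np.roll(s["ee_rot"],-1)).as_matrix()
    d=(y-yaw(s)+180)%360-180
    print("shift mm",(R.T@(np.array(P)-s["ee_pos"])*1000).round(1),"spin %.3f"%-np.radians(d))
E
python3 - <<'E'
from h import *
st();c=robot.calibration("wrist");im=robot.snapshot("wrist");cv2.imwrite("pics/w1.png",im[:,:,::-1])
import pickle;pickle.dump(c,open("w1.pkl","wb"))
print(proj(c,[(.4975,.238,.034),(.586,.223,.021)]).round(0).tolist())
E
```

```text
t4.15 pos [565.7 223.9 201. ] yaw 168.26 F [-0.1  0.6 -0.6] open 87.1 q7 0.55
[[323.0, 113.0], [326.0, 204.0]]
```

View pics/w1.png

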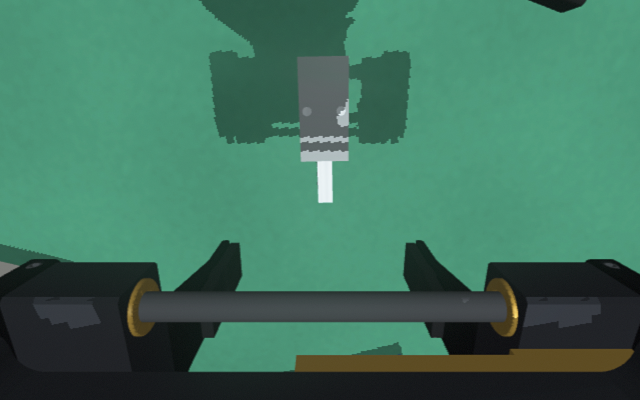

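The wrist view shows the blade from (325,162) to (325,203) and the sleeve's top spanning (297,57) to (348,161). The gripper body is wide along the closing axis.

```bash
python3 - <<'E'
from h import *
import pickle
c=pickle.load(open("w1.pkl","rb"));im=cv2.imread("pics/w1.png");H=cv2.cvtColor(im,cv2.COLOR_BGR2HSV)
m=(H[...,1]<40)&(H[...,2]>200);m[:164]=0;m[230:]=0;m[:,:300]=0;m[:,350:]=0
k=big(m);print(k.min(0),k.max(0))
P=plane(c,k+.0,.021)[:,:2]*1000;r=cv2.minAreaRect(P.astype(np.float32));print(r)
print("blade mid rows",[(y,np.flatnonzero(m[y]).mean()+0.) for y in(166,180,200)])
B=plane(c,[(np.flatnonzero(m[y]).mean(),y) for y in(167,199)],.021);d=B[0]-B[1]
print("blade axis yaw",np.degrees(np.arctan2(-d[1],-d[0])),B)
print("tip",plane(c,[(325,203)],.021))
S=plane(c,[(297,57),(348.5,57),(348.5,161),(301,161)],.034);print("front bottom edge?",S.round(4)[:,:2].tolist())
go((.570,.226,.0315),169)
E
```

```text
[318 164] [331 202]
((564.27685546875, 226.02700805664062), (12.909292221069336, 38.58713150024414), 78.70478057861328)
blade mid rows [(166, np.float64(324.5)), (180, np.float64(324.5)), (200, np.float64(325.0))]
blade axis yaw -10.74625529211538 [[0.5483252  0.22936819 0.021     ]
 [0.58022771 0.22331347 0.021     ]]
tip [[0.58433724 0.22246977 0.021     ]]
front bottom edge? [[0.4483, 0.2261], [0.4572, 0.2688], [0.5447, 0.2527], [0.5357, 0.2097]]
t4.20 pos [565.8 224.  201.1] yaw 168.30 F [ 0.5 -0.5  0.2] open 86.9 q7 0.55
shift mm [ -3.7   2.9 169.6] spin -0.012
```

Emit:
carry_out:
  targets: [50, -1.8, 2, 30, -0.012, 50, 0, 0, 45, 0, 50, 0, 0, 45, 0, 50, 0, 0, 34, 0, 50, 0, 0, 10, 0, 50, 0, 0, 5.5, 0, 50, 0, 0, 0, 0, 5, 0, 0, 0, 0, 5, 0, 0, 0, 0, 5, 0, 0, 0, 0, 5, 0, 0, 0, 0, 5, 0, 0, 0, 0, 5, 0, 0, 0, 0]
  grip_force: 40

```text
time: 5.82
ee_pos: [0.568, 0.2256, 0.0318]
ee_rot: [0.0, 0.095, 0.996, -0.0]
force: [0.1, -0.3, 1.0]
opening: 0.0123
```

```bash
python3 - <<'E'
from h import *
st()
im=robot.snapshot("scene");cv2.imwrite("pics/s2.png",cv2.resize(im[110:230,340:460,::-1],None,fx=5,fy=5))
E
```

```text
t5.83 pos [568.  225.6  31.8] yaw 169.13 F [ 0.1 -0.3  1. ] open 12.3 q7 0.46
```

Emit:
carry_out:
  targets: [5, 0, 0, 0, 0, 5, 0, 0, 0, 0, 5, 0, 0, -1.5, 0, 5, -4, 0, 0, 0, 5, -8, 0, 0, 0, 5, -12, 0, 0, 0, 5, -12, 0, 0, 0, 5, -12, 0, 0, 0, 5, -12, 0, 0, 0, 5, -12, 0, 0, 0, 5, -12, 0, 0, 0, 5, -12, 0, 0, 0, 5, -12, 0, 0, 0, 5, -12, 0, 0, 0, 5, -12, 0, 0, 0, 5, -8, 0, 0, 0, 5, 0, 0, 0, 0]

```text
time: 8.0
ee_pos: [0.7059, 0.199, 0.0331]
ee_rot: [-0.0, 0.095, 0.995, 0.0]
force: [-0.2, -0.3, -1.0]
opening: 0.0121
```

```bash
python3 - <<'E'
from h import *
st()
im=robot.snapshot("scene");c=robot.calibration("scene");print(proj(c,[(.69,.2,.03),(.568,.2256,.02)]))
cv2.imwrite("pics/s3.png",cv2.resize(im[110:260,340:500,::-1],None,fx=4,fy=4))
im=robot.snapshot("side");cv2.imwrite("pics/s3b.png",cv2.resize(im[150:320,150:310,::-1],None,fx=4,fy=4)[:600])
cv2.imwrite("pics/s3c.png",cv2.resize(np.hstack([cv2.imread("pics/s3.png")[:600],cv2.imread("pics/s3b.png")[:600]]),(800,375)))
E
```

```text
t8.00 pos [705.9 199.   33.1] yaw 169.08 F [-0.2 -0.3 -1. ] open 12.1 q7 0.63
[[419.45276857 213.06962697]
 [393.16876729 186.64053365]]
```

View pics/s3c.png

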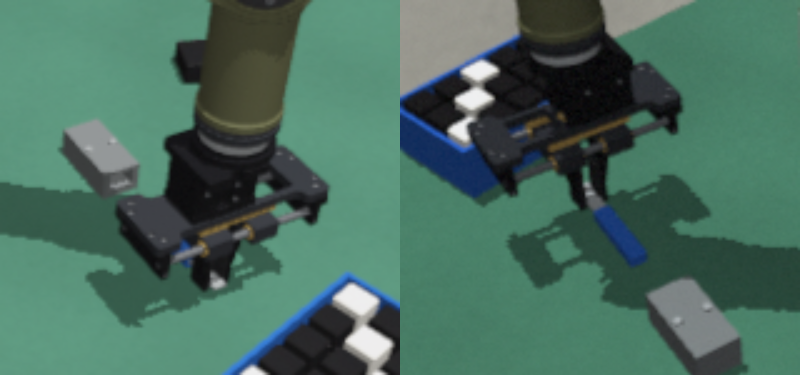

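The tool is fully out and held level. I'll lay it down here.

Emit:
carry_out:
  targets: [5, 0, 0, 4, 0, 5, 0, 0, 4, 0, 5, 0, 0, 2, 0, 5, 0, 0, 1.3, 0, 5, 0, 0, 0, 0, 16, 0, 0, 0, 0, 22, 0, 0, 0, 0, 40, 0, 0, 0, 0, 40, 0, 0, 0, 0, 40, 0, 0, -15, 0, 40, 0, 0, -40, 0, 40, -20, 0, -40, 0, 40, -20, 0, -30, 0, 40, 0, 0, 0, 0]

```text
time: 9.85
ee_pos: [0.7472, 0.1919, 0.1512]
ee_rot: [0.003, 0.096, 0.995, 0.001]
force: [-0.7, 0.4, 0.4]
opening: 0.04
```

```bash
python3 - <<'E'
from h import *
import pickle
st();c=robot.calibration("wrist");im=robot.snapshot("wrist");cv2.imwrite("pics/w4.png",im[:,:,::-1]);pickle.dump(c,open("w4.pkl","wb"))
H=hsv(im);m=(H[...,0]>100)&(H[...,0]<130)&(H[...,1]>140)&(H[...,2]>60)
k=big(m);print(k.min(0),k.max(0))
r=cv2.minAreaRect((plane(c,k,.014)[:,:2]*1000).astype(np.float32));print(r)
E
```

```text
t9.85 pos [747.2 191.9 151.2] yaw 168.99 F [-0.7  0.4  0.4] open 40.0 q7 0.72
[308   0] [331 110]
((637.5394287109375, 211.31552124023438), (17.399974822998047, 77.54279327392578), 79.4432601928711)
```

View pics/w4.png

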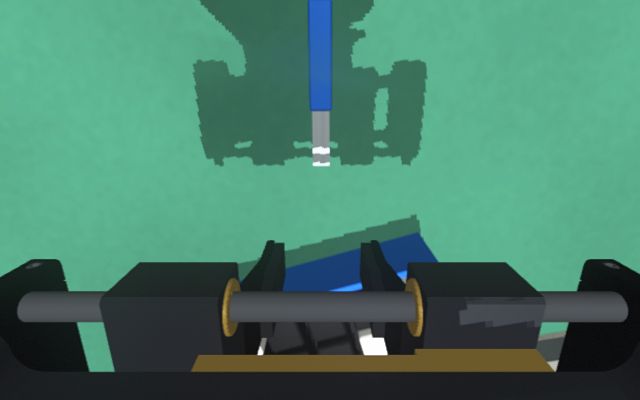

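The tool lies flat and released, with the handle/blade junction at (320,110), the tip at (321,165) and its yaw at -10.6°. Next I grip the handle about 18 mm behind its front end.

Emit:
carry_out:
  targets: [40, 40, -0.8, 0, -0.008, 40, 40, -0.9, 0, 0, 40, 10.6, 0, 20, 0, 40, 0, 0, 45, 0, 40, 0, 0, 40, 0, 40, 0, 0, 15, 0, 40, 0, 0, 10, 0, 40, 0, 0, 0, 0, 5, 0, 0, 0, 0, 5, 0, 0, 0, 0, 5, 0, 0, 0, 0, 5, 0, 0, 0, 0, 5, 0, 0, 0, 0, 5, 0, 0, 0, 0]
  grip_force: 60

```text
time: 11.65
ee_pos: [0.6566, 0.2072, 0.0193]
ee_rot: [0.002, 0.091, 0.996, 0.0]
force: [-0.6, -0.8, 6.2]
opening: 0.0178
```

```bash
python3 - <<'E'
from h import *
st()
E
```

```text
t11.65 pos [656.6 207.2  19.3] yaw 169.57 F [-0.6 -0.8  6.2] open 17.8 q7 0.57
```

Emit:
carry_out:
  targets: [5, 0, 0, -5, 0, 5, 0, 0, -25, 0, 5, 0, 0, -40, 0, 5, 0, 0, -40, 0, 5, 0, 0, -40, 0, 5, 0, 0, -40, 0, 5, 0, 0, -40, 0, 5, -10, -22, 0, 0, 5, -20, -44, 0, 0, 5, -20, -44, 0, 0, 5, -20, -44, 0, 0, 5, -20, -44, 0, 0, 5, -20, -44, 0, 0, 5, -20, -44, 0, 0, 5, -20, -44, 0, 0, 5, -10, -22, 0, 0, 5, 0, 0, 0, 0, 5, 0, 0, 0, 0]

```text
time: 13.9
ee_pos: [0.7489, -0.1658, 0.248]
ee_rot: [0.0, 0.089, 0.996, 0.001]
force: [0.3, 0.8, -1.2]
opening: 0.0178
```

```bash
python3 - <<'E'
from h import *
import pickle
st();c=robot.calibration("wrist");im=robot.snapshot("wrist");cv2.imwrite("pics/w5.png",im[:,:,::-1]);pickle.dump(c,open("w5.pkl","wb"))
H=hsv(im);m=(H[...,0]>=3)&(H[...,0]<=19)&(H[...,1]>150)&(H[...,2]>120);m[250:]=0
k=big(m);print(k.min(0),k.max(0))
r=cv2.minAreaRect((plane(c,k,.083)[:,:2]*1000).astype(np.float32));print(r)
E
```

```text
t13.90 pos [ 748.9 -165.8  248. ] yaw 169.74 F [ 0.3  0.8 -1.2] open 17.8 q7 1.24
[198   0] [405 173]
((648.417724609375, -169.4387969970703), (149.35971069335938, 129.08795166015625), 62.926143646240234)
```

View pics/w5.png

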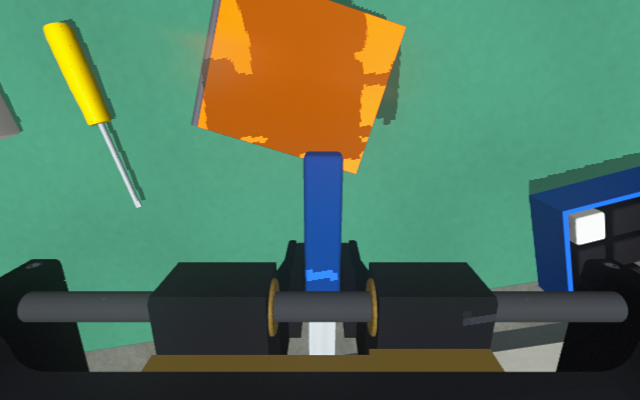

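The wrist view shows the whole cover: its rectangle is 149×129 mm, centred at (648.4, -169.4) with yaw 62.9°, and the hinge strip is at the left, towards -y. The tool is held straight. Next I go to the pre-insertion pose.

Emit:
carry_out:
  targets: [5, 13, 32.7, 0, 0, 5, 13, 32.7, 0, 0, 5, 13, 32.7, 0, 0, 5, 13, 32.7, 0, 0, 5, 0, 0, 0, 0.17, 5, 0, 0, 0, 0.17, 5, 0, 0, 0, 0.17, 5, 0, 0, 0, 0.17, 5, 0, 0, 0, 0.17, 5, 0, 0, 0, 0.17, 5, 0, 0, 0, 0.17, 5, 0, 0, 0, 0.17, 5, 0, 0, 0, 0.17, 5, 0, 0, 0, 0.17, 5, 0, 0, 40, 0.164, 5, 0, 0, 60, 0, 5, 0, 0, 50, 0, 5, 0, 0, 10, 0, 5, 0, 0, 0, 0, 5, 0, 0, 0, 0]

```text
time: 16.45
ee_pos: [0.7233, -0.0295, 0.0902]
ee_rot: [0.001, 0.854, 0.521, 0.002]
force: [0.2, -1.2, -0.5]
opening: 0.0176
```

```bash
cat >> h.py <<'E'
C=np.array([.6488,-.1695]);YAW=62.93;N=np.array([np.cos(np.radians(YAW)),np.sin(np.radians(YAW))]);U=-N;L=np.array([-U[1],U[0]])
def W(x,y,z): return np.r_[C+U*x+L*y,z]
def case(P): d=P[:2]-C;return np.array([d@U,d@L,P[2]])*1000
E
python3 - <<'E'
from h import *
s=st();print("tcp in case mm",case(s["ee_pos"]).round(1));go(W(-.075-.0842,0,.0808),YAW,s)
for n in("scene","side"):
    im=robot.snapshot(n);c=robot.calibration(n)
    p=proj(c,[W(-.075,0,.071),W(-.095,0,.071),W(-.075,.018,.071)]);print(n,p.round(1).tolist())
    x,y=p[0].astype(int);a=cv2.resize(im[y-50:y+50,x-65:x+65,::-1],None,fx=6,fy=6,interpolation=cv2.INTER_CUBIC)
    cv2.imwrite(f"pics/p_{n}.png",a);print(x,y)
E
```

```text
t16.45 pos [723.3 -29.5  90.2] yaw 62.81 F [ 0.2 -1.2 -0.5] open 17.6 q7 -0.77
tcp in case mm [-158.5    2.6   90.2]
shift mm [ 0.7 -2.7  9.4] spin -0.002
scene [[317.8, 256.8], [327.0, 255.5], [319.1, 263.1]]
317 256
side [[316.1, 167.1], [309.2, 168.3], [314.1, 163.7]]
316 167
```

View pics/p_side.png

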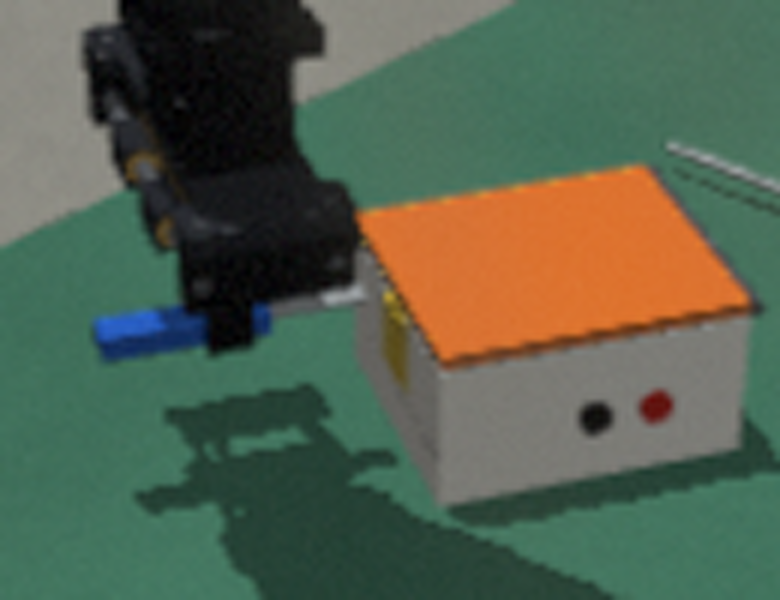

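The side view shows the blade tip at about crop (365,293), the handle rear at (100,340) and the yellow notch at (397,340). I'll check the tool's pitch against the predicted projection.

```bash
python3 - <<'E'
from h import *
c=robot.calibration("side");s=st()
t=np.array([-158.5+64.2,2.6])/1000;z=s["ee_pos"][2]-.0193
pts={"tip near top":(t[0],t[1]-.007,z+.011),"tip near bot":(t[0],t[1]-.007,z+.008),"tip far top":(t[0],t[1]+.007,z+.011),"root":(t[0]-.045,t[1],z+.0095),
"rear near top":(t[0]-.125,t[1]-.009,z+.014),"rear near bot":(t[0]-.125,t[1]-.009,z),"rear far top":(t[0]-.125,t[1]+.009,z+.014),"front near bot":(t[0]-.045,t[1]-.009,z),"front near top":(t[0]-.045,t[1]-.009,z+.014),
"sill near out":(-.075,-.018,.067),"sill far out":(-.075,.018,.067),"box corner top":(-.075,-.065,.075),"box corner bot":(-.075,-.065,0),"other":(.075,-.065,.075), "otherbot":(.075,-.065,0)}
for k,v in pts.items(): print(k,((proj(c,W(*v))[0]-[251,117])*6+2.5).round(0))
E
```

```text
t16.55 pos [723.  -30.   89.7] yaw 62.79 F [ 0.5 -1.  -1.2] open 17.4 q7 -0.77
tip near top [356. 296.]
tip near bot [356. 301.]
tip far top [347. 280.]
root [257. 307.]
rear near top [ 90. 339.]
rear near bot [ 92. 365.]
rear far top [ 81. 318.]
front near bot [263. 335.]
front near top [262. 309.]
sill near out [405. 331.]
sill far out [381. 290.]
box corner top [439. 371.]
box corner bot [436. 506.]
other [748. 315.]
otherbot [735. 447.]
```

View pics/p_scene.png

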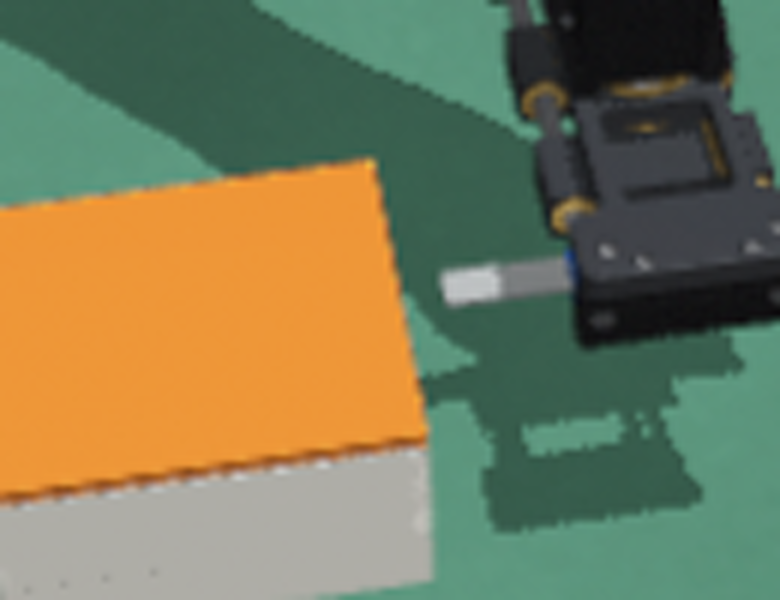

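The tool is level within about 1 mm at the tip and lined up with the notch. I'll centre it, lower it and insert.

Emit:
carry_out:
  targets: [5, 0, -2.7, 4, 0, 5, 0, 0, 4.5, 0, 5, 0, 0, 0, 0, 5, 0, 0, 0, 0]

```text
time: 17.05
ee_pos: [0.7192, -0.0292, 0.0783]
ee_rot: [-0.0, 0.854, 0.521, -0.0]
force: [0.4, -0.8, -0.7]
opening: 0.017
```

Emit:
carry_out:
  targets: [5, -6, 0, 0, 0, 5, -6, 0, 0, 0, 5, -6, 0, 0, 0, 5, -5, 0, 0, 0, 5, -4, 0, 0, 0, 5, -3, 0, 0, 0, 5, 0, 0, 0, 0]

```text
time: 17.92
ee_pos: [0.7054, -0.0562, 0.0784]
ee_rot: [0.0, 0.854, 0.521, -0.0]
force: [0.8, 0.9, -0.3]
opening: 0.0175
```

```bash
python3 - <<'E'
from h import *
s=st();P=case(s["ee_pos"]);print("case",P.round(1),"tip depth",P[0]+64.2+75,"blade z",P[2]-9.8,"F along u",s["force"][:2]@U)
E
```

```text
t17.93 pos [705.4 -56.2  78.4] yaw 62.77 F [ 0.8  0.9 -0.3] open 17.5 q7 -0.74
case [-126.7   -1.2   78.4] tip depth 12.510535313443214 blade z 68.6237993836339 F along u -1.1917094135917627
```

Emit:
carry_out:
  targets: [5, 0, 0, -1.5, 0, 5, 0, 0, 0, 0, 5, -5, 0, 0, 0, 5, -5, 0, 0, 0, 5, -4, 0, 0, 0, 5, 0, 0, 0, 0]

```text
time: 18.68
ee_pos: [0.6989, -0.0692, 0.0799]
ee_rot: [0.0, 0.854, 0.52, -0.0]
force: [-0.5, 0.3, -0.7]
opening: 0.0176
```

```bash
python3 - <<'E'
from h import *
s=st();P=case(s["ee_pos"]);print("case",P.round(1),"tip depth",P[0]+64.2+75,"blade z",P[2]-9.8,"F along u",s["force"][:2]@U)
im=robot.snapshot("side");cv2.imwrite("pics/i_side.png",cv2.resize(im[117:217,251:381,::-1],None,fx=6,fy=6,interpolation=cv2.INTER_CUBIC))
E
```

```text
t18.68 pos [698.9 -69.2  79.9] yaw 62.73 F [-0.5  0.3 -0.7] open 17.6 q7 -0.72
case [-112.1   -1.    79.9] tip depth 27.05930204206861 blade z 70.13458086215638 F along u -0.05687660259569906
```

View pics/i_side.png

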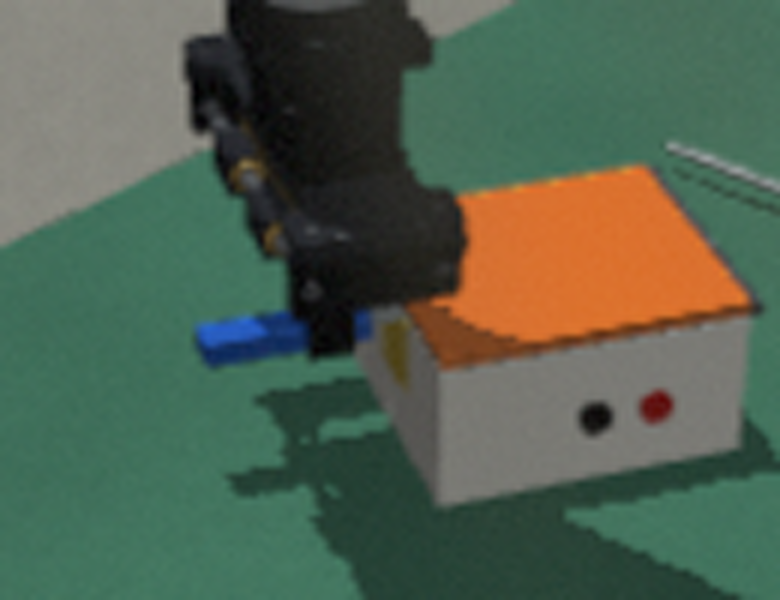

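The blade is 27 mm deep in the notch with no contact force. I'll start levering along the arc.

Emit:
carry_out:
  targets: [5, 0, 0, -3, 0, 5, 0, 0, -3, 0, 5, -0.3, 0, -5, 0, 5, -0.5, 0, -5, 0, 5, -0.6, 0, -6, 0, 5, -1, 0, -6, 0, 5, -1.3, 0, -6, 0, 5, -1.6, 0, -6, 0, 5, 0, 0, 0, 0]

```text
time: 19.85
ee_pos: [0.6969, -0.0734, 0.1207]
ee_rot: [0.0, 0.854, 0.521, 0.0]
force: [-0.5, 1.0, -1.6]
opening: 0.0174
```

```bash
cat > chk.py <<'E'
from h import *
s=st();P=case(s["ee_pos"]);t=np.array([P[0]+64.2,P[2]-9.8+1.5]);print("case",P.round(1),"tip xz",t.round(1),"theta nominal",np.arctan2(t[1]-75,75-t[0]).round(3),"r",np.hypot(t[1]-75,75-t[0]).round(1),"F",s["force"][:2]@U)
c=robot.calibration("side");im=robot.snapshot("side");import sys
H=hsv(im);m=(H[...,0]>=3)&(H[...,0]<=19)&(H[...,1]>150)&(H[...,2]>60);m[:,450:]=0;m[:100]=m[:100];k=big(m)
r=cv2.approxPolyDP(cv2.convexHull(k),4,True)[:,0];print("orange hull",r.tolist())
for th in(0,.2,.3,.4,.5,.6,.8,1,1.2,1.4,1.57,1.7):
    e=[W(.075-.15*np.cos(th)-.008*np.sin(th),y,.075+.15*np.sin(th)+ .008*np.cos(th)) for y in(-.065,.065)];print(th,proj(c,e).round(0).tolist(),end=" ")
cv2.imwrite(f"pics/{sys.argv[1]}.png",cv2.resize(im[47:217,221:401,::-1],None,fx=3.5,fy=3.5,interpolation=cv2.INTER_CUBIC))
E
python3 chk.py l1
```

```text
t19.85 pos [696.9 -73.4 120.7] yaw 62.76 F [-0.5  1.  -1.6] open 17.4 q7 -0.70
case [-107.5   -1.   120.7] tip xz [-43.3 112.4] theta nominal 0.307 r 124.1 F -0.6872727214152891
orange hull [[322, 154], [331, 141], [357, 144], [375, 168], [338, 165]]
0 [[324.0, 176.0], [309.0, 152.0]] 0.2 [[324.0, 167.0], [309.0, 143.0]] 0.3 [[326.0, 162.0], [310.0, 138.0]] 0.4 [[327.0, 157.0], [312.0, 133.0]] 0.5 [[329.0, 152.0], [314.0, 129.0]] 0.6 [[332.0, 147.0], [316.0, 125.0]] 0.8 [[339.0, 139.0], [323.0, 117.0]] 1 [[348.0, 131.0], [330.0, 110.0]] 1.2 [[358.0, 126.0], [339.0, 104.0]] 1.4 [[368.0, 122.0], [349.0, 101.0]] 1.57 [[377.0, 120.0], [358.0, 99.0]] 1.7 [[384.0, 120.0], [364.0, 99.0]]
```

View pics/l1.png

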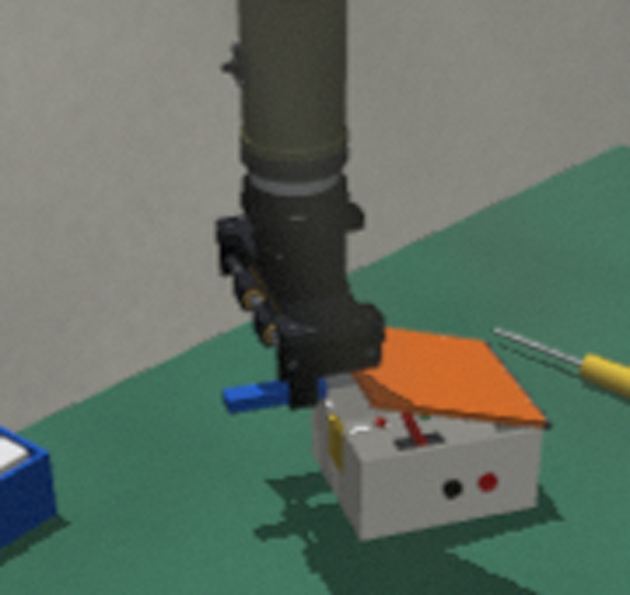

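The cover is lifted about 0.3 rad and resting on the blade, and the red toggle can be seen inside. I'll continue the swing.

Emit:
carry_out:
  targets: [5, -2.8, 0, -7.6, 0, 5, -3.1, 0, -7.3, 0, 5, -3.5, 0, -7, 0, 5, -4.2, 0, -7, 0, 5, -4.7, 0, -6.8, 0, 5, -5.1, 0, -6.6, 0, 5, -5.6, 0, -6, 0, 5, -5.9, 0, -5.7, 0, 5, -6.2, 0, -5.4, 0, 5, -6.7, 0, -5, 0, 5, -7, 0, -4.5, 0, 5, -7.3, 0, -4, 0, 5, 0, 0, 0, 0]

```text
time: 21.52
ee_pos: [0.6681, -0.1295, 0.1935]
ee_rot: [0.001, 0.854, 0.52, -0.0]
force: [0.3, -0.6, -1.0]
opening: 0.017
```

```bash
python3 chk.py l2
```

```text
t21.52 pos [ 668.1 -129.5  193.5] yaw 62.71 F [ 0.3 -0.6 -1. ] open 17.0 q7 -0.58
case [-44.4  -1.  193.5] tip xz [ 19.8 185.2] theta nominal 1.106 r 123.2 F 0.4391914055715902
orange hull [[354, 121], [376, 168], [351, 129]]
0 [[324.0, 176.0], [309.0, 152.0]] 0.2 [[324.0, 167.0], [309.0, 143.0]] 0.3 [[326.0, 162.0], [310.0, 138.0]] 0.4 [[327.0, 157.0], [312.0, 133.0]] 0.5 [[329.0, 152.0], [314.0, 129.0]] 0.6 [[332.0, 147.0], [316.0, 125.0]] 0.8 [[339.0, 139.0], [323.0, 117.0]] 1 [[348.0, 131.0], [330.0, 110.0]] 1.2 [[358.0, 126.0], [339.0, 104.0]] 1.4 [[368.0, 122.0], [349.0, 101.0]] 1.57 [[377.0, 120.0], [358.0, 99.0]] 1.7 [[384.0, 120.0], [364.0, 99.0]]
```

Emit:
carry_out:
  targets: [5, -7.5, 0, -3.5, 0, 5, -7.7, 0, -3, 0, 5, -7.8, 0, -2.5, 0, 5, -8, 0, -1.8, 0, 5, -8.2, 0, -1.4, 0, 5, -8.2, 0, -1, 0, 5, -8, 0, -0.3, 0, 5, -7, 0, 0, 0, 5, -7, 0, 0, 0, 5, 0, 0, 0, 0, 5, 0, 0, 0, 0]

```text
time: 22.95
ee_pos: [0.6364, -0.1903, 0.2064]
ee_rot: [0.0, 0.854, 0.521, -0.0]
force: [-0.7, -0.4, -0.1]
opening: 0.0175
```

```bash
python3 chk.py l3
```

```text
t22.95 pos [ 636.4 -190.3  206.4] yaw 62.77 F [-0.7 -0.4 -0.1] open 17.5 q7 -0.47
case [ 24.2  -1.6 206.4] tip xz [ 88.4 198.1] theta nominal 1.679 r 123.9 F 0.6770378199033794
orange hull [[381, 110], [390, 120], [376, 168], [359, 144], [364, 123]]
0 [[324.0, 176.0], [309.0, 152.0]] 0.2 [[324.0, 167.0], [309.0, 143.0]] 0.3 [[326.0, 162.0], [310.0, 138.0]] 0.4 [[327.0, 157.0], [312.0, 133.0]] 0.5 [[329.0, 152.0], [314.0, 129.0]] 0.6 [[332.0, 147.0], [316.0, 125.0]] 0.8 [[339.0, 139.0], [323.0, 117.0]] 1 [[348.0, 131.0], [330.0, 110.0]] 1.2 [[358.0, 126.0], [339.0, 104.0]] 1.4 [[368.0, 122.0], [349.0, 101.0]] 1.57 [[377.0, 120.0], [358.0, 99.0]] 1.7 [[384.0, 120.0], [364.0, 99.0]]
```

View pics/l3.png

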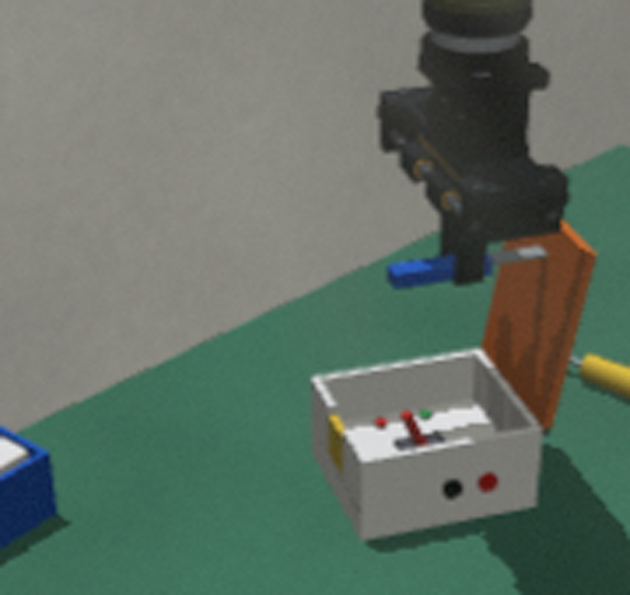

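The cover stands just past upright (about 1.68 rad), and the toggle leans towards the notch. I'll back out and lay the tool down.

Emit:
carry_out:
  targets: [5, 8, 0, 0, 0, 5, 27, 0, 0, 0, 5, 45, 0, 0, 0, 5, 45, 0, 0, 0, 5, 45, 0, 0, 0, 5, 45, 0, 0, 0, 5, 0, 0, 30, 0, 5, 0, 0, 50, 0, 5, 0, 0, 50, 0, 5, 0, 0, 33, 0, 5, 0, 0, 12, 0, 5, 0, 0, 8, 0, 5, 0, 0, 0, 0, 5, 0, 0, 0, 0]

```text
time: 24.75
ee_pos: [0.7359, 0.0014, 0.0251]
ee_rot: [0.001, 0.854, 0.521, 0.001]
force: [-0.5, 0.1, -0.8]
opening: 0.0172
```

```bash
python3 - <<'E'
from h import *
s=st();print(case(s["ee_pos"]))
E
```

```text
t24.75 pos [735.9   1.4  25.1] yaw 62.78 F [-0.5  0.1 -0.8] open 17.2 q7 -0.84
[-191.8235605    -0.25128813   25.0754543 ]
```

Emit:
carry_out:
  targets: [5, 0, 0, 3, 0, 5, 0, 0, 2, 0, 5, 0, 0, 0.5, 0, 5, 0, 0, 0, 0, 20, 0, 0, 0, 0, 26, 0, 0, 0, 0, 40, 0, 0, 0, 0, 40, 0, 0, 0, 0, 40, 0, 0, -10, 0, 40, 0, 0, -40, 0, 40, 0, 0, -50, 0, 0, 0, 0, -50, 0, 0, 0, 0, 0, 0, 0, 0, 0, 0, 0]

```text
time: 26.5
ee_pos: [0.734, 0.0017, 0.1671]
ee_rot: [-0.0, 0.853, 0.521, -0.001]
force: [-0.0, 0.4, 0.1]
opening: 0.0178
```

```bash
python3 - <<'E'
from h import *
s=st();print(case(s["ee_pos"]))
im=robot.snapshot("side");c=robot.calibration("side")
H=hsv(im);m=(H[...,0]>100)&(H[...,0]<130)&(H[...,1]>140)&(H[...,2]>60)
n,l,stt,ce=cv2.connectedComponentsWithStats(m.astype(np.uint8))
print([(stt[i].tolist(),plane(c,[ce[i]],.01)[0].round(3).tolist()) for i in range(1,n) if stt[i,4]>30])
k=(l==max([i for i in range(1,n) if 30<stt[i,4]<600],key=lambda i:stt[i,4])).astype(np.uint8)
print(cv2.minAreaRect((plane(c,big(k),.007)[:,:2]*1000).astype(np.float32)))
cv2.imwrite("pics/t1.png",im[47:257,201:401,::-1])
go(W(-.045,0,s["ee_pos"][2]),YAW,s)
E
```

```text
t26.50 pos [734.    1.7 167.1] yaw 62.83 F [-0.   0.4  0.1] open 17.8 q7 -0.78
[-191.20865431   -2.05547248  167.05994811]
[([145, 161, 92, 68, 1994], [0.867, 0.188, 0.01]), ([440, 162, 20, 13, 216], [0.462, -0.451, 0.01]), ([257, 190, 29, 11, 209], [0.738, 0.02, 0.01])]
((463.35577392578125, -456.01904296875), (61.6431770324707, 66.43890380859375), 45.08708190917969)
shift mm [-1.462e+02  2.300e+00  1.000e-01] spin -0.002
```

The tool is down on the bench and the gripper is clear and closing. Now the toggle.

Emit:
carry_out:
  targets: [0, -30, 2.3, 0, 0, 0, -45, 0, 0, 0, 0, -45, 0, 0, 0, 0, -26, 0, 0, 0, 0, 0, 0, 20, 0, 0, 0, 0, 35, 0, 0, 0, 0, 30, 0, 0, 0, 0, 9, 0, 0, 0, 0, 0, 0]

```text
time: 27.68
ee_pos: [0.6696, -0.1282, 0.0725]
ee_rot: [-0.001, 0.853, 0.522, -0.001]
force: [0.2, -0.5, -0.4]
opening: 0.0006
```

Emit:
carry_out:
  targets: [0, -4, 0, 0, 0, 0, -5, 0, 0, 0, 0, -5, 0, 0, 0, 0, -5, 0, 0, 0, 0, -5, 0, 0, 0, 0, -4, 0, 0, 0, 0, -4, 0, 0, 0, 0, 0, 0, 0, 0]

```text
time: 28.68
ee_pos: [0.6552, -0.1586, 0.0738]
ee_rot: [0.0, 0.854, 0.521, -0.0]
force: [0.6, 0.7, 1.1]
opening: 0.0003
```

```bash
python3 - <<'E'
from h import *
s=st();print(case(s["ee_pos"]),s["force"][:2]@U)
E
```

```text
t28.68 pos [ 655.2 -158.6   73.8] yaw 62.76 F [0.6 0.7 1.1] open 0.3 q7 -0.58
[-12.58469225   0.77182689  73.80806633] -0.8535000762281645
```

Next I push in small steps, watching the force along the push.

Emit:
carry_out:
  targets: [0, -2.5, 0, 0, 0, 0, -2.5, 0, 0, 0, 0, 0, 0, 0, 0]

```text
time: 29.05
ee_pos: [0.653, -0.163, 0.0738]
ee_rot: [0.0, 0.854, 0.521, -0.0]
force: [0.5, 0.5, 0.8]
opening: 0.0005
```

Emit:
carry_out:
  targets: [0, -2, 0, 0, 0, 0, 0, 0, 0, 0]

```text
time: 29.3
ee_pos: [0.6521, -0.1646, 0.0737]
ee_rot: [-0.0, 0.854, 0.521, -0.0]
force: [0.9, 1.0, 0.2]
opening: 0.0002
```

Emit:
carry_out:
  targets: [0, -1.5, 0, 0, 0, 0, 0, 0, 0, 0]

```text
time: 29.55
ee_pos: [0.6514, -0.1658, 0.0736]
ee_rot: [-0.0, 0.854, 0.521, -0.0]
force: [0.4, 1.0, -0.9]
opening: 0.0005
```

```bash
python3 - <<'E'
from h import *
s=st();print(case(s["ee_pos"]),s["force"][:2]@U)
im=robot.snapshot("scene");cv2.imwrite("pics/g1.png",cv2.resize(im[170:310,220:380,::-1],None,fx=4,fy=4,interpolation=cv2.INTER_CUBIC))
E
```

```text
t29.55 pos [ 651.4 -165.8   73.6] yaw 62.78 F [ 0.4  1.  -0.9] open 0.5 q7 -0.57
[-4.47753326  0.58497845 73.64195351] -1.0212234026150586
```

Emit:
carry_out:
  targets: [0, -1.5, 0, 0, 0, 0, 0, 0, 0, 0]

```text
time: 29.85
ee_pos: [0.6509, -0.1667, 0.0738]
ee_rot: [-0.0, 0.854, 0.521, 0.0]
force: [2.0, 2.6, -0.7]
opening: 0.0002
```

Emit:
carry_out:
  targets: [0, -1.5, 0, 0, 0, 0, 0, 0, 0, 0]

```text
time: 30.1
ee_pos: [0.6506, -0.1671, 0.0739]
ee_rot: [-0.0, 0.853, 0.521, 0.001]
force: [2.1, 3.7, 0.8]
opening: 0.0005
```

Emit:
carry_out:
  targets: [0, -1, 0, 0, 0, 0, 0, 0, 0, 0]

```text
time: 30.35
ee_pos: [0.6505, -0.1672, 0.074]
ee_rot: [-0.001, 0.853, 0.521, 0.001]
force: [3.1, 5.8, -0.9]
opening: 0.0006
```

The force is rising while the position stalls, so the toggle is at its stop. One more small push, then I back off, rise and look.

Emit:
carry_out:
  targets: [0, -1.5, 0, 0, 0, 0, 0, 0, 0, 0, 0, 8, 0, 0, 0, 0, 12, 0, 0, 0, 0, 5, 0, -10, 0, 0, 0, 0, -40, 0, 0, 0, 0, -50, 0, 0, 20, 0, -50, 0, 0, 50, 0, 0, 0, 0, 55, 0, 0, 0, 0, 55, 0, 0, 0, 0, 55, 0, 0, 0, 0, 30, 0, 0, 0, 0, 0, 0, 0, 0]

```text
time: 32.1
ee_pos: [0.7813, 0.0918, 0.2237]
ee_rot: [-0.001, 0.852, 0.523, 0.0]
force: [-0.5, 0.1, -0.3]
opening: 0.0003
```

```bash
python3 - <<'E'
from h import *
s=st();a=robot.snapshot("side");b=robot.snapshot("scene")
A=cv2.resize(a[70:230,240:400],None,fx=3,fy=3,interpolation=cv2.INTER_CUBIC);B=cv2.resize(b[190:350,130:370][:, :],None,fx=3,fy=3,interpolation=cv2.INTER_CUBIC)[:,:]
out=np.hstack([A,B]);out=cv2.resize(out,(800,int(out.shape[0]*800/out.shape[1])));cv2.imwrite("pics/f1.png",out[:,:,::-1]);print(out.shape)
for n,im in(("side",a),("scene",b)):
    c=robot.calibration(n)
    for nm,th in(("off",-.5),("on",.5)): print(n,nm,proj(c,[W(.034*np.sin(th),0,.034+.034*np.cos(th)),W(0,0,.034)]).round(0).tolist())
    o=cv2.imread(f"pics/{n}0.png")[:,:,::-1]
    D=cv2.absdiff(np.ascontiguousarray(o),np.ascontiguousarray(im)).max(2)
    J={"scene":[("jar",130,225,45,50),("charger",405,120,30,25),("sdrv",155,290,70,85)],"side":[("jar",430,155,35,45),("charger",180,340,40,55),("sdrv",385,135,35,35)]}[n]
    for k,x,y,w,h in J: print(n,k,"changed px",int((D[y:y+h,x:x+w]>45).sum()))
E
```

```text
t32.10 pos [781.3  91.8 223.7] yaw 63.08 F [-0.5  0.1 -0.3] open 0.3 q7 -0.86
(320, 800, 3)
side off [[336.0, 166.0], [341.0, 174.0]]
side on [[347.0, 164.0], [341.0, 174.0]]
side jar changed px 0
side charger changed px 0
side sdrv changed px 4
scene off [[291.0, 263.0], [284.0, 273.0]]
scene on [[275.0, 265.0], [284.0, 273.0]]
scene jar changed px 0
scene charger changed px 425
scene sdrv changed px 0
```

View pics/f1.png

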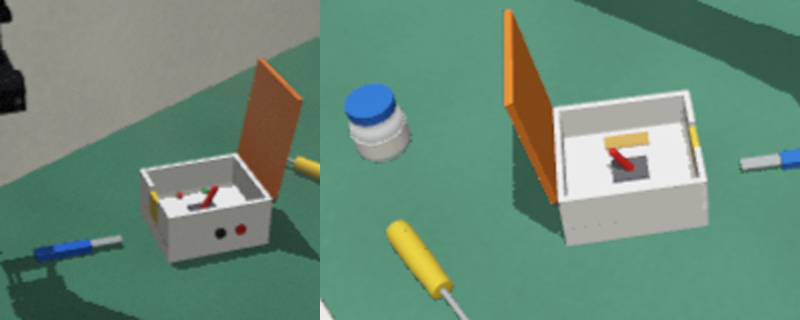

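```bash
python3 -c "
from workcell import robot
print(robot.close_job())"
```

```text
the job is handed in; nothing more can be done
None
```

The whole job was done in the order asked and handed in at about 32 s of the 67 s allowed. I drew the tool out by its blade, laid it down and released it, then took it by the handle. With the blade in the notch I levered the cover up and swung it back, laid the tool on the bench, and pushed the toggle over with closed fingers.

What the last checks showed:
- **Cover:** it stands past upright, at about 1.68 rad from the arm's pose; the side view is consistent with that. It stayed there after the blade was withdrawn.
- **Toggle:** its tip is within a pixel of the predicted "on" position in the side view. While pushing, the force rose to about 6.6 N with no further movement, so it reached its stop.
- **Tool:** it lies flat on the bench, released, and the arm was clear of everything at hand-in.
- **Jar, charger and screwdriver:** none of them shows as moved in the side view (4 changed pixels at most). The scene view agrees for the jar and screwdriver. It shows 425 changed pixels in the charger area. I put that down to the arm blocking the view, because the side view shows none there, but I did not check it separately.
- **Disagreement between cameras:** the scene and side cameras differed by 3–7 mm on positions, so I relied on the wrist camera for the tool and mainly on it for the box.

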